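# Wedge a cooling fan tight in its assembly jig

## Task

Slide the black fan along the jig, under the yellow height bar, until it is fully home against the end stop. Then pick up the mallet and tap the thick end of the wooden wedge with light blows, drawing the mallet back between blows, until it stops advancing and the red jaw clamps the fan tight. Finally lay the mallet flat on the bench clear of the jig; move the wedge with nothing but the mallet, do not lift or hit the fan, and leave the other things on the bench alone.

Things in the scene. Friction and masses are not known exactly. Their poses are not given: they have to be found in the camera images.
- jig: Grey jig fixed on the bench. Origin at bench level under the centre of a fan that is home. Its x is the way the fan slides in and the wedge is driven, y runs from fan to wedge, z up. Jig frame, mm: plate x -170..85, y -95..150, top at 12. Aluminium side fence, face at y -59.5, 14 thick, x -165..60, top at 36 (22 where x < -65). The space on the plate behind a fan that is home is free.
- jig_stop (a point): Middle of the end stop's face, which the fan's front meets when home: jig x 59.5, y -5, 25 mm above the bench. The stop is a bar across the way, 90 x 18 mm, top 38 mm above the bench, firm.
- jig_bar (a point): Middle of the underside of the yellow height bar, 60 mm above the bench, at jig x 0. The bar is 26 mm wide (jig x -13..13) and 10 mm thick, spans jig y -92..147 on two posts at its ends, and crosses fan, jaw and wedge.
- jig_keeper (a point): Dark steel keeper block fixed to the jig, jig x -57..57, about 22 mm thick, top 50 mm above the bench. The point is the middle of its sloping face, at jig x 0, y 100.3: the face follows y = 100.3 - x/6 (mm). The wedge stands between it and the jaw.
- jaw: Red clamping jaw, 90 mm long (jig x -45..45), 20 thick, top 49 mm above the bench, turned like the jig, sliding along jig y only. Origin at plate height, middle of its fan-side face: jig y 64.5 mm when back (as at the start; weak spring, 1 N), 59.5 when clamping. Light blows on the wedge (about 0.1 m/s, 10 to 30 N) clamp with some 30 to 90 N; the plastic fan frame bears 250 N.
- fan: Black axial fan, frame 119 x 119 x 38 mm, wire guard on top (44 mm in all: top 56 mm above the bench on the jig, 4 mm under the bar). 0.3 to 0.5 kg. Origin at the centre of its underside, axes along its sides. It starts on the plate before the bar, 85 to 120 mm short of home, square to the jig, within 4 mm of the fence. Home: origin at jig x 0.
- wedge: Beech wedge loose between jaw and keeper, 150 mm long, 40 high, 35 thick at the struck end, 10 at the thin end. Origin under the middle of the thick end's face, x to the thin end (jig x). It must advance 40 to 65 mm: loose at first (1 to 2 N), then moving the jaw 1 mm per 6 mm; tight with the thick end at jig x -85 to -79 mm, where a light blow gains under 1.5 mm. Friction holds it.
- wedge_butt (a point): Centre of the wedge's thick-end face, the point to strike, 20 mm above the jig plate (32 mm above the bench). The face looks along the jig's -x and stays over the plate, at least 25 mm before the jaw and keeper. Striking up to 10 mm above the centre is fine.
- mallet: Mallet lying flat, 0.25 to 0.5 kg. Origin at the head's centre, 17 mm above the bench. Head: cylinder 34 mm across, 80 mm long along y, an orange face at each end; either may strike. Wooden handle to -x: 20 mm wide (along y), 24 high, from 17 to 110 mm off the origin, then a rubber grip 24 wide, 34 high to 164 mm. Centre of mass about 35 mm down the handle. It lies level by itself.
- filter_cover: Bystander: white square filter cover, 150 x 150 x 28 mm, origin at the centre of its underside.
- spare_fan: Bystander: smaller black fan without guard, 92 x 92 x 38 mm, origin at the centre of its underside.
- driver: Bystander: black electric screwdriver lying on the bench, 200 mm long along its x, 36 mm thick, origin at mid-length on its underside.
Mind the look-alikes: they are no part of the job. What is shaped like the mallet but blue or pink is not meant.

How it is judged:
By the outcome, as a careful person would: the job done as asked, in the order asked, and still so for the second after the job is handed in, with the robot touching nothing.
It also fails if it takes over 61 s, if anything falls off the work surface, if the arm or the gripper's body presses on something with over 40 N, if the wrist force passes 120 N, or if a joint passes its speed limit or range.

## Robot

A 6-joint arm with a two-finger parallel gripper is mounted at the origin on the work surface. World frame = base frame: x ahead of the robot, y to its left, z up, the work surface at z = 0. Lengths are in mm, angles in rad, forces in N, time in s.
With the tool pointing down it reaches from about 400 to 925 mm from the base axis. Payload 12.5 kg.
Tool frame: the origin (TCP) lies on the centre line of the jaws, within the pads' length; the fingertips stand ahead of it and the grasp point (between the pads) lies 5 mm behind it (r.tips_ahead is the z of the fingertips in the tool frame, in mm); z points along the fingers, y is the line along which they close (so a half turn about z gives the same grasp; the last joint's range is limited). The gripper opens to 95 mm and grips with 3 to 60 N. Pads are 20 mm wide; open, the fingers measure 119 mm over their backs; the gripper's body (75 mm by 180 mm) begins 59 mm behind the grasp point.
Start: joints at [1.155, 0.491, 1.559, -0, 1.092, -0.106], TCP at [190.526, 595.272, 197.261] pointing down, gripper open.
Joint ranges: [-3.1, 3.1], [-0.84, 2.19], [0.05, 2.79], [-1.13, 4.28], [0.06, 2.93], [-2.69, 2.69]. Speed limits (rad/s): [2.22, 2.22, 2.79, 3.14, 3.14, 3.14].

## Interface

Orientations are given as a rotation vector (axis times angle).
In Python, from cell import r gives the robot as it stands.
- The arm moves only by the shell command python3 -m inch 'ROWS' [FORCE]. ROWS is JSON, a list that holds one entry, the list of rows, each a list of 5 numbers: the shift along the tool's x, y, z in cm, then the turn about the tool's z in degrees, then the opening, from 0 (shut) to 1 (fully open). A call has exactly 5 rows; each row shifts and turns the commanded pose from where the row before left it, along the tool's axes as they then stand; what a row does not reach is not made up. A row lasts 1/10 s, in which the tool goes at most 50 mm and 8.59 degrees, less where a joint would pass 70% of its speed; a pose out of reach is approached as far as the arm can. A call with a gripper value outside its range is refused whole. The fingers move at their own pace and stop on an object; FORCE is the grip in N (left out, the last holds). Time passes only in rows, so rows that do not move let the fingers close, or fill a call up. It gives the time, the measured TCP pose, the force, the opening and the grip force at its end, in the units of the state.
- r.read_state(): the state, without advancing time (a new reading comes with each control period).
- r.get_image(name): name is "scene" or "top"; returns a dict with "img" (420x560x3 uint8, red, green, blue), "fovy" (degrees; the focal length in pixels is half the picture's height over the tangent of half this angle, whatever the lens; pixels are square), "cx", "cy" (the principal point, pixels), "origin" and "orientation" of the camera in the world. Camera axes: x right, y down, z forward; pixel columns grow to the right and rows downward; lengths in mm; the calibration is good to about 2 mm. A picture is of the moment at which its call begins. There is no depth.
- r.hand_in(): hands the job in; it is judged then, once.
Trained networks look in the newest picture that a camera, given by its name, has taken for a name from the list of things; names that differ only in an ending like _2 or _b are one class to them, and where a whole thing is asked for, a point or a joint stands for the part that bears it (a point fixed in the world has none). Each returns a list of dicts, best first, with "conf" (0 to 1); they miss things now and then, are a little off and sometimes report something else, mostly with a low value. They report only what shows in the picture. A call takes as long as a camera call. They do not tell look-alikes from the thing itself.
- r.boxes_of(label, camera): "at" ([x, y, z] in mm, in world coordinates, good to about 4 mm: the middle of the surface that is visible of it).
- r.spot_point(label, camera): "at" ([x, y, z] in mm, in world coordinates, good to about 4 mm: a listed point, or the origin of a listed thing).
The state is a dict: "t": time; "joints": joint angles; "joint_velocities": joint speeds; "tau": joint torques, N m; "position": TCP position; "ee_rot": TCP orientation; "contact_force": force on the tool from outside, world axes, zero at the start; "ft_torque": the same for the moment, N m; "opening": opening from 0.0 (shut) to 1.0 (fully open); "finger_force": force on a finger pad.
Only numpy, scipy, OpenCV 4.12 (cv2) and the standard library are available. Lean on these libraries where they do the work, as an engineer would, in place of code of your own. Each camera call takes 0.05 s, during which the arm holds its last target. There are 200 camera calls.

## Working session

There is one attempt and no reset: what is moved stays moved. The work goes in short steps, Python scripts to look and compute and a shell command to move; the robot and the scene stay as the last step left them, time stands still between calls to the robot, and variables do not carry over. Pictures are saved under pics/ and viewed, at most 10 in all, crops included, and the job is handed in when it is done.

```bash
ls; mkdir -p pics
cat > h.py <<'E'
import numpy as np,cv2
from cell import r
from scipy.spatial.transform import Rotation as R
def snap(n,f):
    d=r.get_image(n); cv2.imwrite('pics/'+f,d['img'][:,:,::-1]); return d
def cam(d):
    o=np.array(d['orientation'],float)
    M=R.from_rotvec(o).as_matrix() if o.size==3 else o.reshape(3,3)
    f=d['img'].shape[0]/2/np.tan(np.radians(d['fovy'])/2)
    return M,f,np.array(d['origin'])
def ray(d,u,v,z):
    M,f,o=cam(d); w=M@np.array([(u-d['cx'])/f,(v-d['cy'])/f,1]); return o+w*(z-o[2])/w[2]
def proj(d,p):
    M,f,o=cam(d); c=M.T@(np.array(p)-o); return c[0]/c[2]*f+d['cx'],c[1]/c[2]*f+d['cy']
E
python3 - <<'E'
from h import *
for n in('scene','top'):
    d=snap(n,n+'0.png'); print(n,d['fovy'],d['cx'],d['cy'],d['origin'],d['orientation'])
    for l in['jig','jig_stop','jig_bar','jig_keeper','jaw','fan','wedge','wedge_butt','mallet']:
        print(l,[(np.round(q['at']).tolist(),round(q['conf'],2)) for q in r.spot_point(l,n)[:4]])
s=r.read_state();print(s['t'],s['position'],s['ee_rot'],s['opening'],r.tips_ahead)
print(R.from_rotvec(s['ee_rot']).as_matrix().round(3))
E
```

```text
pics
scene 53.43970185745312 279.5561046375608 209.1055305913446 [1084.47941044 -934.87250876  776.02651346] [-2.08235788 -0.52459599  0.31892481]
jig [([548.0, -115.0, -0.0], 0.6)]
jig_stop [([561.0, -173.0, 32.0], 0.58), ([630.0, -394.0, -0.0], 0.42)]
jig_bar [([576.0, -107.0, 63.0], 0.93)]
jig_keeper [([651.0, -97.0, 32.0], 0.97)]
jaw [([614.0, -100.0, 10.0], 0.52)]
fan [([534.0, -12.0, 11.0], 0.55), ([548.0, -116.0, -0.0], 0.36)]
wedge [([625.0, 38.0, 11.0], 0.79), ([615.0, -104.0, 10.0], 0.53)]
wedge_butt [([621.0, 45.0, 34.0], 0.55)]
mallet [([622.0, 285.0, 13.0], 0.85), ([711.0, 347.0, 12.0], 0.83), ([582.0, 508.0, 19.0], 0.59), ([289.0, 400.0, 19.0], 0.57)]
top 43.195592297486634 282.0296091302539 209.86701863503208 [ 2.44544967e+02 -1.02899786e+00  1.44332011e+03] [-2.23931105  1.94971528 -0.22351869]
jig [([549.0, -115.0, -2.0], 0.76)]
jig_stop [([560.0, -174.0, 29.0], 0.81)]
jig_bar [([580.0, -109.0, 62.0], 0.68)]
jig_keeper [([651.0, -92.0, 34.0], 0.94)]
jaw [([613.0, -99.0, 14.0], 0.64)]
fan [([537.0, -10.0, 10.0], 0.75), ([612.0, -100.0, 12.0], 0.18)]
wedge [([628.0, 40.0, 12.0], 0.93), ([549.0, -117.0, 1.0], 0.71)]
wedge_butt [([623.0, 42.0, 34.0], 0.95), ([787.0, 104.0, 5.0], 0.28)]
mallet [([296.0, 401.0, 18.0], 0.91), ([714.0, 351.0, 15.0], 0.78), ([619.0, 287.0, 13.0], 0.74), ([587.0, 505.0, 17.0], 0.72)]
1.0 [190.54184149 595.25560461 197.2711431 ] [4.84736146e-01 3.10395744e+00 1.24973169e-04] 1.002375760164574 14.0
[[-0.952  0.305  0.   ]
 [ 0.305  0.952  0.   ]
 [-0.     0.    -1.   ]]
```

View pics/top0.png

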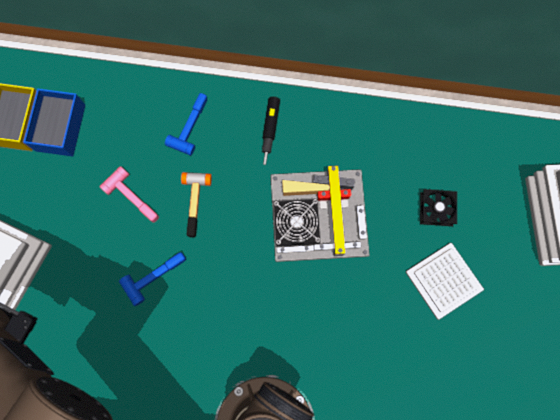

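View pics/scene0.png

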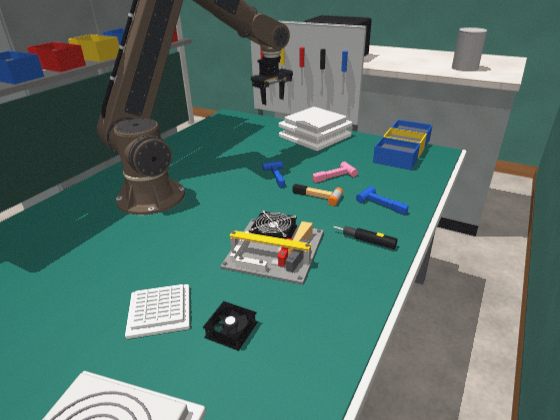

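The top view shows the real mallet with its head at (195,180) and handle down to (191,235). The jig is around (320,215), the yellow bar runs from (333,168) to (340,253), the wedge butt is at (283,187), and the fan is at (297,221). The blue and pink mallets are the look-alikes. Next I'll measure accurately by colour.

Run:
```python
from h import *
d=r.get_image('top'); im=d['img']; hsv=cv2.cvtColor(im,cv2.COLOR_RGB2HSV)
def comps(lo,hi,box):
    m=cv2.inRange(hsv,lo,hi); k=np.zeros_like(m); x0,y0,x1,y1=box; k[y0:y1,x0:x1]=m[y0:y1,x0:x1]; return k
def ax(m,z):
    p=cv2.findNonZero(m)[:,0].astype(float); w=np.array([ray(d,u,v,z)[:2] for u,v in p]); c=w.mean(0)
    U,S,V=np.linalg.svd(w-c); pr=(w-c)@V.T; return c.round(1),V[0].round(3),np.degrees(np.arctan2(V[0][1],V[0][0])).round(1),(pr.max(0)-pr.min(0)).round(),len(p)
b=comps((24,150,120),(34,255,255),(320,155,350,260)); print('bar',ax(b,70))
h=comps((0,150,120),(20,255,255),(178,165,215,190))
n,l,s,c=cv2.connectedComponentsWithStats(h); print('orange',s[1:],[ray(d,*q,30)[:2].round(1) for q in c[1:]])
hd=comps((10,50,120),(30,200,255),(182,186,205,222)); print('handle',ax(hd,29))
w=comps((14,60,120),(28,180,255),(278,175,328,198)); print('wedge',ax(w,52))
p=cv2.findNonZero(w)[:,0]; print(p.min(0),p.max(0))
for n in range(2):
  for nm in('top','scene'):
    r.get_image(nm)
    print(nm,[np.round(r.spot_point(l,nm)[0]['at'],1).tolist() for l in['jig','jig_keeper','jig_stop','wedge_butt','fan','jaw']])
big=cv2.resize(im[155:275,170:380],None,fx=3.8,fy=3.8,interpolation=cv2.INTER_CUBIC); cv2.imwrite('pics/c1.png',big[:,:,::-1])
```

```text
bar (array([ 575. , -107.7]), array([-0.981, -0.193]), np.float64(-168.9), array([238.,  27.]), 835)
orange [[181 173   6  11  53]
 [205 174   6  12  65]
 [198 189   1   1   1]] [array([613.8, 318.2]), array([619.6, 251.2]), array([588.4, 272.7])]
handle (array([553.2, 279. ]), array([-0.996, -0.087]), np.float64(-175.0), array([88., 22.]), 246)
wedge (array([626.1,  -8.7]), array([ 0.136, -0.991]), np.float64(-82.2), array([122.,  42.]), 541)
[282 180] [327 195]
top [[550.3, -112.7, -0.6], [649.0, -95.1, 33.8], [557.9, -172.9, 26.5], [626.8, 40.5, 31.3], [536.4, -10.3, 12.2], [610.3, -102.7, 10.6]]
scene [[619.5, 284.1, 15.8], [648.7, -97.4, 33.0], [558.6, -175.6, 29.6], [621.6, 46.1, 32.3], [532.0, -9.4, 9.4], [614.6, -103.0, 8.7]]Traceback (most recent call last):
  File "<stdin>", line 17, in <module>
IndexError: list index out of range
```

```bash
cat >> h.py <<'E'
O=np.array([548,-113.5]);X=np.array([.193,-.981]);Y=np.array([.981,.193])
def st(tag=''):
    s=r.read_state();p=np.array(s['position']);M=R.from_rotvec(s['ee_rot']).as_matrix()
    a=np.degrees(np.arctan2(M[1,0],M[0,0])); q=p[:2]-O
    print(tag,'t',round(s['t'],2),'p',p.round(1),'a',a.round(2),'jig',(q@X).round(1),(q@Y).round(1),'F',np.round(s['contact_force'],1),'open',round(s['opening'],3),'ff',round(s['finger_force'],1)); return p,M,a
def to(x,y,z):  # shift to a world point, cm in tool axes
    p,M,a=st(); print('cm',(M.T@(np.array([x,y,z])-p)/10).round(2))
def toj(x,y,z): to(*(O+x*X+y*Y),z)
E
R1='x'
python3 -m inch '[[[-3.59,-3.065,0,0,0.6],[-3.59,-3.065,0,0,0.6],[-3.59,-3.065,0,0,0.6],[-3.59,-3.065,0,0,0.6],[-3.59,-3.065,0,0,0.6]]]' 30
python3 -m inch '[[[-3.59,-3.065,0,0,0.6],[-3.59,-3.065,0,0,0.6],[-3.59,-3.065,0,0,0.6],[-3.59,-3.065,0,0,0.6],[-3.59,-3.065,0,0,0.6]]]'
python3 -m inch '[[[-3.59,-3.065,0,0,0.6],[-3.59,-3.065,0,0,0.6],[-3.59,-3.065,0,0,0.6],[0,0,2,7.6,0.6],[0,0,2,7.6,0.6]]]'
python3 -m inch '[[[0,0,2,7.6,0.6],[0,0,2,7.6,0.6],[0,0,2,7.6,0.6],[0,0,0,7.6,0.6],[0,0,0,7.6,0.6]]]'
python3 -m inch '[[[0,0,0,7.6,0.6],[0,0,0,0,0.6],[0,0,0,0,0.6],[0,0,0,0,0.6],[0,0,0,0,0.6]]]'
python3 - <<'E'
from h import *
toj(-190,2,38)
d=snap('top','t1.png'); im=d['img']
cv2.imwrite('pics/c2.png',cv2.resize(im[150:270,170:380],None,fx=3.8,fy=3.8,interpolation=cv2.INTER_CUBIC)[:,:,::-1])
E
```

```text
t: 2.55
position: [315.4, 393.0, 197.4]
ee_rot: [0.484, 3.104, 0.001]
contact_force: [0.4, -0.1, 1.2]
opening: 0.642
finger_force: 0.0
t: 3.05
position: [439.8, 192.2, 197.5]
ee_rot: [0.484, 3.103, 0.001]
contact_force: [-0.0, 1.0, 0.6]
opening: 0.599
finger_force: 0.0
t: 3.55
position: [514.3, 72.0, 156.9]
ee_rot: [0.902, 3.008, 0.001]
contact_force: [0.2, 0.6, 1.0]
opening: 0.6
finger_force: 0.0
t: 4.05
position: [513.3, 73.5, 96.6]
ee_rot: [-1.83, -2.553, 0.001]
contact_force: [-0.2, -0.1, -0.1]
opening: 0.598
finger_force: 0.0
t: 4.55
position: [513.6, 73.5, 97.3]
ee_rot: [1.986, 2.434, 0.0]
contact_force: [-0.4, -0.0, -0.1]
opening: 0.6
finger_force: 0.0
 t 4.55 p [513.6  73.5  97.3] a 101.56 jig -190.1 2.3 F [-0.4 -0.  -0.1] open 0.6 ff 0.0
cm [-0.02 -0.03  5.93]
```

View pics/c2.png

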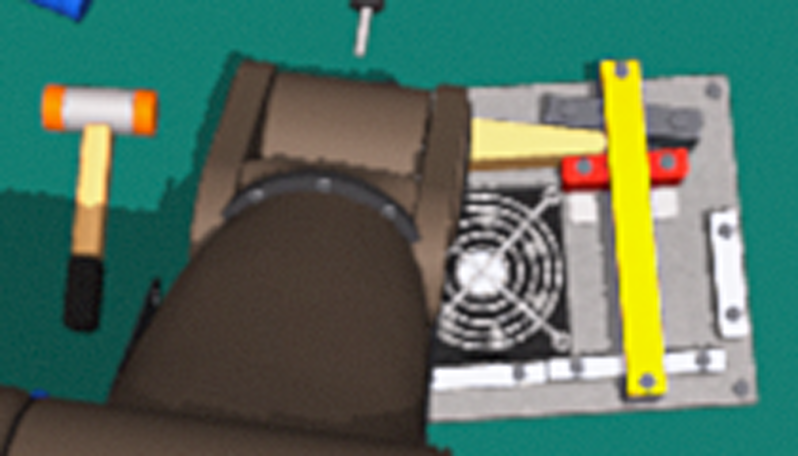

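The crop shows clear space behind the fan; the arm hides the fan's rear edge. I'll go down and push slowly.

```bash
python3 -m inch '[[[0,0,2.5,-0.0,0.6],[0,0,2.4,0,0.6],[0,0,1.0,0,0.6],[0,0,0,0,0.6],[-0.5,0,0,0,0.6]]]' |grep -E 'pos|contact'
python3 -m inch '[[[-0.5,0,0,0,0.6],[-0.5,0,0,0,0.6],[-0.5,0,0,0,0.6],[-0.5,0,0,0,0.6],[-0.5,0,0,0,0.6]]]' |grep -E 'pos|contact'
python3 -m inch '[[[-0.5,0,0,0,0.6],[-0.5,0,0,0,0.6],[-0.5,0,0,0,0.6],[-0.5,0,0,0,0.6],[-0.5,0,0,0,0.6]]]' |grep -E 'pos|contact'
python3 -m inch '[[[-0.5,0,0,0,0.6],[-0.5,0,0,0,0.6],[-0.5,0,0,0,0.6],[-0.5,0,0,0,0.6],[-0.5,0,0,0,0.6]]]' |grep -E 'pos|contact'
python3 -c "from h import *;st()"
```

```text
position: [514.8, 68.8, 38.8]
contact_force: [-0.2, -0.1, 0.6]
position: [519.7, 43.7, 38.5]
contact_force: [-1.5, 5.2, 7.2]
position: [524.5, 19.9, 38.9]
contact_force: [-2.8, 7.5, 9.0]
position: [529.4, -4.5, 38.9]
contact_force: [-2.0, 7.2, 10.0]
 t 6.6 p [529.4  -4.5  38.9] a 101.43 jig -110.5 2.8 F [-2.   7.2 10. ] open 0.601 ff 5.1
```

Run:
```python
from h import *
d=snap('scene','s2.png'); im=d['img']
cv2.imwrite('pics/c3.png',cv2.resize(im[180:290,210:340],None,fx=5,fy=5,interpolation=cv2.INTER_CUBIC)[:,:,::-1])
print([(np.round(q['at']),q['conf']) for q in r.spot_point('fan','scene')])
```

```text
[(array([532.,  -9.,   8.]), 0.96)]
```

View pics/c3.png

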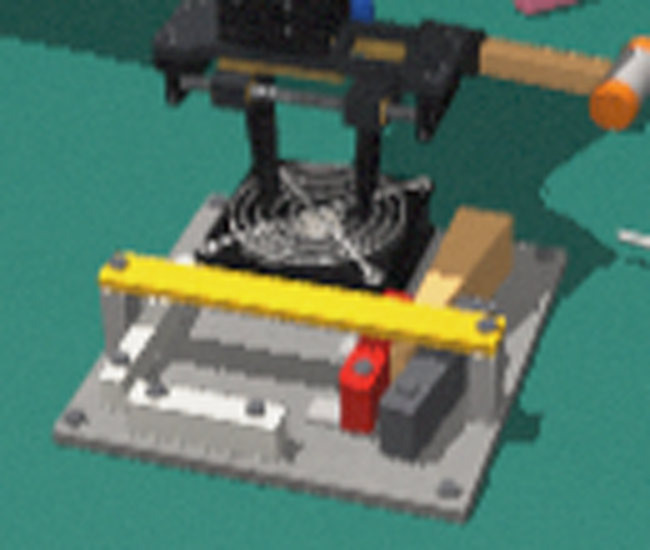

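Run:
```python
from h import *
d=r.get_image('scene')
def pj(x,y,z): u,v=proj(d,[*(O+x*X+y*Y),z]); return round((u-210)*5),round((v-180)*5)
for z in(25,39,56): print('f',z,pj(-110.5,2.8-34,z),pj(-110.5,2.8+34,z))
for c in(-103,-41): print(c,[pj(c+a*59.5,2+b*59.5,50) for a,b in((-1,-1),(-1,1),(1,1),(1,-1))])
print(pj(0,-92,70),pj(0,147,70))
print([(np.round(q['at']),q['conf']) for q in r.spot_point('fan','scene')])
```

```text
f 25 (266, 235) (368, 252)
f 39 (265, 217) (368, 234)
f 56 (264, 194) (367, 211)
-103 [(253, 154), (429, 181), (374, 286), (186, 254)]
-41 [(220, 204), (401, 234), (341, 348), (147, 313)]
(103, 258) (496, 326)
[(array([534.,  -8.,   7.]), 0.96)]
```

```bash
python3 -m inch '[[[0,0,-0.3,0,0.6],[0,0,-0.3,0,0.6],[0,0,-0.3,0,0.6],[0,0,-0.3,0,0.6],[0,0,-0.3,0,0.6]]]'
python3 - <<'E'
from h import *
d=snap('scene','s3.png'); im=d['img']
cv2.imwrite('pics/c4.png',cv2.resize(im[140:250,220:320],None,fx=5.4,fy=5.4,interpolation=cv2.INTER_CUBIC)[:,:,::-1])
p,M,a=st()
def pj(q): u,v=proj(d,q); return round((u-220)*5.4),round((v-140)*5.4)
for z in(14,0,-5,-64): print(z,[pj(p+M@np.array([0,y,z])) for y in(-34,34)])
E
```

```text
t: 7.3
position: [529.4, -4.9, 53.5]
ee_rot: [-1.989, -2.432, -0.0]
contact_force: [-0.2, 0.1, 0.1]
opening: 0.603
finger_force: 0.0
 t 7.35 p [529.6  -4.9  53.9] a 101.45 jig -110.1 2.9 F [-0.1 -0.4  1.4] open 0.601 ff 0.0
14 [(232, 449), (343, 467)]
0 [(231, 429), (343, 447)]
-5 [(231, 422), (343, 440)]
-64 [(226, 335), (341, 352)]
```

View pics/c4.png

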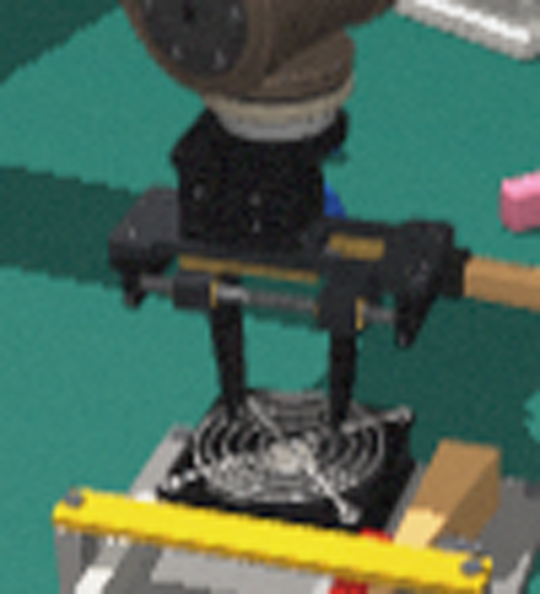

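Run:
```python
from h import *
d=r.get_image('scene'); s=cv2.imread('pics/scene0.png')
p=np.array([190.5,595.3,197.3]);M=R.from_rotvec([.4847,3.104,0]).as_matrix()
for z in(14,0,-17,-64): print(z,[np.round(proj(d,p+M@np.array([0,y,z]))) for y in(-53,53)])
cv2.imwrite('pics/c5.png',cv2.resize(s[40:125,225:325],None,fx=6,fy=6,interpolation=cv2.INTER_CUBIC))
p,M,a=st()
print([np.round(q['at'],1) for q in r.spot_point('fan','scene')])
```

```text
14 [array([264., 111.]), array([282., 106.])]
0 [array([264., 108.]), array([282., 102.])]
-17 [array([263., 104.]), array([282.,  99.])]
-64 [array([263.,  93.]), array([281.,  88.])]
 t 7.4 p [529.6  -4.9  53.6] a 101.46 jig -110.1 2.9 F [-0.3  0.8 -0.5] open 0.598 ff 0.0
[array([534. ,  -9.5,  11.7]), array([ 575.3, -105.8,   61.9])]
```

View pics/c5.png

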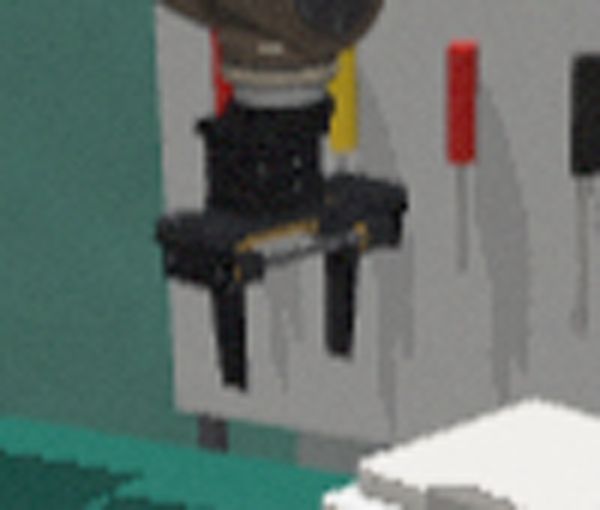

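The crop shows the fingertips at (264,105) and (282,99). That is about 31 mm higher than the reported TCP implies, so the tips sit about 17 mm above the reported TCP. The contact fits this: the tips rode on the guard at z = 56 with the TCP at 38.9. I'll correct for it by backing off and going lower.

```bash
python3 -m inch '[[[2,0,0,-0.2,0.6],[2,0,0,0,0.6],[2,0,0,0,0.6],[2,0,0,0,0.6],[0.4,0,0,0,0.6]]]' |grep -E 'pos|contact'
python3 -m inch '[[[0,0,1.5,0,0.6],[0,0,1.5,0,0.6],[0,0,1.0,0,0.6],[0,0,0.5,0,0.6],[0,0,0,0,0.6]]]' |grep -E 'pos|contact'
python3 - <<'E'
from h import *
d=snap('scene','s4.png'); im=d['img']
cv2.imwrite('pics/c6.png',cv2.resize(im[150:270,220:340],None,fx=5,fy=5,interpolation=cv2.INTER_CUBIC)[:,:,::-1])
p,M,a=st()
E
```

```text
position: [512.0, 78.8, 53.1]
contact_force: [1.0, 1.0, -0.5]
position: [512.4, 77.1, 7.7]
contact_force: [-0.1, -0.6, -0.3]
 t 8.5 p [512.6  77.2   8.2] a 101.63 jig -193.9 2.1 F [0.3 0.3 0.4] open 0.598 ff 0.0
```

View pics/c6.png

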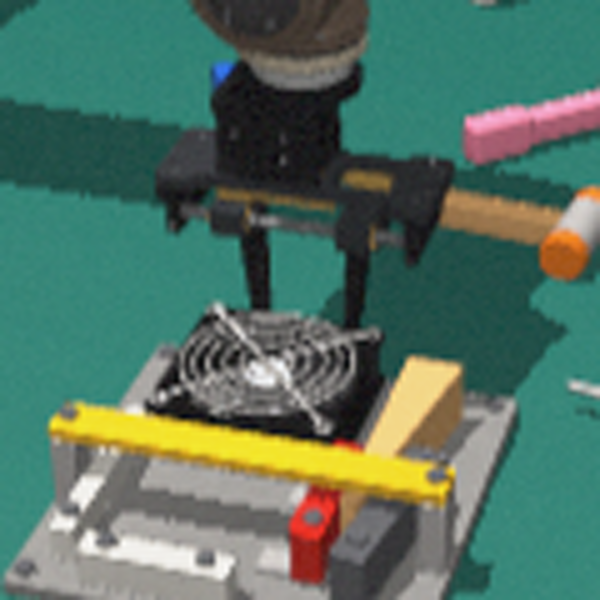

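The fingers now stand behind the fan, with their tips hidden behind its rear edge, around (260,305) and (352,325). Now I'll push.

```bash
python3 -m inch '[[[-0.5,0,0,0.4,0.6],[-0.5,0,0,0,0.6],[-0.5,0,0,0,0.6],[-0.5,0,0,0,0.6],[-0.5,0,0,0,0.6]]]' |grep -E 'pos|contact'
python3 -m inch '[[[-0.5,0,0,0,0.6],[-0.5,0,0,0,0.6],[-0.5,0,0,0,0.6],[-0.5,0,0,0,0.6],[-0.5,0,0,0,0.6]]]' |grep -E 'pos|contact'
python3 -m inch '[[[-0.5,0,0,0,0.6],[-0.5,0,0,0,0.6],[-0.5,0,0,0,0.6],[-0.5,0,0,0,0.6],[-0.5,0,0,0,0.6]]]' |grep -E 'pos|contact'
python3 -m inch '[[[-0.5,0,0,0,0.6],[-0.5,0,0,0,0.6],[-0.5,0,0,0,0.6],[-0.4,0,0,0,0.6],[-0.3,0,0,0,0.6]]]' |grep -E 'pos|contact'
python3 - <<'E'
from h import *
d=r.get_image('scene')
p,M,a=st()
print([np.round(q['at'],1) for q in r.spot_point('fan','scene')])
E
```

```text
position: [517.6, 52.6, 8.5]
contact_force: [-1.2, 4.5, 5.1]
position: [522.4, 28.2, 8.5]
contact_force: [-1.0, 4.7, 4.3]
position: [527.2, 3.7, 8.4]
contact_force: [-1.5, 5.4, 3.8]
position: [531.5, -18.0, 8.3]
contact_force: [-0.8, 5.9, 4.8]
 t 10.55 p [531.6 -18.3   8.3] a 101.24 jig -96.6 2.3 F [0.2 0.4 1. ] open 0.602 ff 0.5
[array([549. , -85.1,   9.3])]
```

```bash
python3 -m inch '[[[-0.4,0,0,0,0.6],[-0.4,0,0,0,0.6],[-0.4,0,0,0,0.6],[-0.4,0,0,0,0.6],[-0.4,0,0,0,0.6]]]' |grep -E 'pos|contact'
python3 -m inch '[[[-0.1,0,0,0,0.6],[-0.1,0,0,0,0.6],[-0.1,0,0,0,0.6],[-0.1,0,0,0,0.6],[-0.1,0,0,0,0.6]]]' |grep -E 'pos|contact'
python3 -c "from h import *;st()"
```

```text
position: [535.4, -37.7, 8.2]
contact_force: [-0.7, 3.7, 0.4]
position: [536.3, -42.3, 8.2]
contact_force: [-0.8, 2.4, -0.7]
 t 11.6 p [536.3 -42.3   8.2] a 101.25 jig -72.1 2.3 F [-0.8  2.4 -0.7] open 0.601 ff 1.1
```

```bash
python3 -m inch '[[[-0.1,0,0,0,0.6],[-0.1,0,0,0,0.6],[-0.1,0,0,0,0.6],[-0.1,0,0,0,0.6],[0,0,0,0,0.6]]]' |grep -E 'pos|contact'
python3 -c "from h import *;st()"
```

```text
position: [536.8, -45.5, 8.2]
contact_force: [-1.3, 8.7, -0.3]
 t 12.1 p [536.8 -45.5   8.2] a 101.27 jig -68.9 2.1 F [-1.3  8.7 -0.3] open 0.599 ff 4.2
```

```bash
python3 -m inch '[[[-0.1,0,0,0,0.6],[-0.05,0,0,0,0.6],[0,0,0,0,0.6],[0,0,0,0,0.6],[0,0,0,0,0.6]]]' |grep -E 'pos|contact'
python3 - <<'E'
from h import *
st()
for n in('scene','top'):
    d=r.get_image(n); print([(np.round(q['at'],1),((np.array(q['at'])[:2]-O)@X).round(1)) for q in r.spot_point('fan',n)])
E
```

```text
position: [536.7, -45.6, 8.2]
contact_force: [-0.4, 19.9, 2.3]
 t 12.6 p [536.7 -45.6   8.2] a 101.28 jig -68.8 2.0 F [-0.4 19.9  2.3] open 0.599 ff 10.2
[(array([ 554.5, -116. ,    9.3]), np.float64(3.7))]
[(array([ 556.7, -115.8,   13.4]), np.float64(3.9))]
```

```bash
python3 -m inch '[[[1,0,0,0,0.6],[2,0,0,0,0.6],[0,0,-4,0,0.6],[0,0,-4,0,0.6],[0,0,-3,0,0.6]]]' |grep -E 'pos|contact'
python3 -m inch '[[[4.72,1.69,0,0,0.6],[4.72,1.69,0,0,0.6],[4.72,1.69,0,0,0.6],[4.72,1.69,0,0,0.6],[4.72,1.69,0,0,0.6]]]' |grep -E 'pos|contact'
python3 -m inch '[[[4.72,1.69,0,0,0.6],[0,0,0,-8.4,0.6],[0,0,0,-8.4,0.6],[0,0,0,-8.4,0.6],[0,0,0,-8.4,0.6]]]' |grep -E 'pos|contact'
python3 -m inch '[[[0,0,0,-8.4,0.6],[0,0,0,-8.4,0.6],[0,0,0,-8.4,0.6],[0,0,0,-8.4,0.6],[0,0,0,-8.4,0.6]]]' |grep -E 'pos|contact'
python3 -m inch '[[[0,0,2,-8.4,0.6],[0,0,2,0,0.6],[0,0,2,0,0.6],[0,0,0,0,0.6],[0,0,0,0,0.6]]]' |grep -E 'pos|contact'
python3 - <<'E'
from h import *
to(574.7,281.3,-13)
d=snap('scene','s5.png'); im=d['img']
cv2.imwrite('pics/c7.png',cv2.resize(im[120:280,230:390],None,fx=3.7,fy=3.7,interpolation=cv2.INTER_CUBIC)[:,:,::-1])
for n in('scene','top'):
    d=r.get_image(n); print([(np.round(q['at'],1),((np.array(q['at'])[:2]-O)@X).round(1)) for q in r.spot_point('fan',n)[:2]],[np.round(q['at'],1) for q in r.spot_point('mallet',n)[:4]])
E
```

```text
position: [532.0, -18.2, 120.4]
contact_force: [0.3, -0.4, -0.0]
position: [568.6, 231.1, 118.6]
contact_force: [0.9, -0.5, -0.5]
position: [575.8, 278.6, 118.2]
contact_force: [0.1, -1.2, 0.8]
position: [575.8, 278.4, 118.3]
contact_force: [-0.5, 0.5, -0.2]
position: [575.9, 278.5, 58.6]
contact_force: [-0.2, -0.5, 0.1]
 t 15.3 p [575.9 278.5  58.6] a -174.76 jig -379.2 103.0 F [-0.2 -0.5  0.1] open 0.603 ff 0.0
cm [0.1  0.29 7.16]
[(array([ 551.2, -117.4,    8. ]), np.float64(4.4))] [array([620.4, 283.3,  16.1]), array([586.6, 507.7,  16.1]), array([708.9, 347.1,  16.1]), array([291.9, 399.8,  18.1])]
[(array([ 557.7, -112. ,    9.9]), np.float64(0.4)), (array([ 559.9, -177.4,   25.6]), np.float64(65.0))] [array([588.2, 507.7,  16. ])]
```

View pics/c7.png

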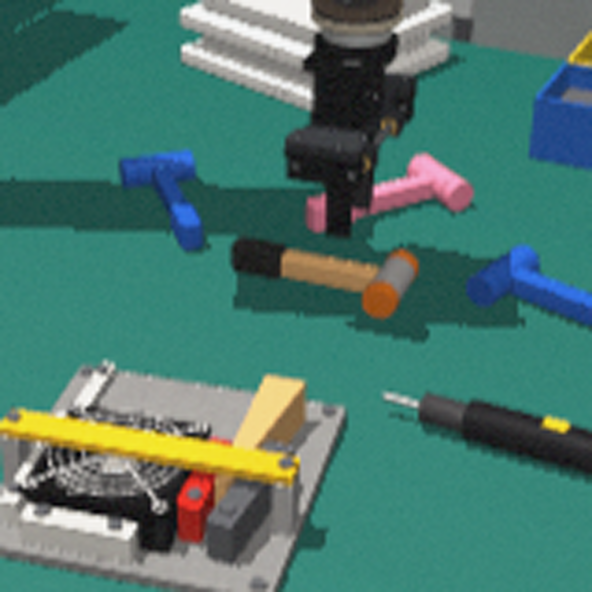

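The fan sits under the bar against the stop. The fingers are above the handle at about (345,230), close to the mallet head. Next I'll descend and grip.

```bash
python3 -m inch '[[[0.1,0.29,2,0,0.6],[0,0,2,0,0.6],[0,0,1.6,0,0.6],[0,0,0.9,0,0.6],[0,0,0.4,0,0.6]]]' |grep -E 'pos|contact'
python3 -m inch '[[[0,0,0,0,0.2],[0,0,0,0,0.1],[0,0,0,0,0.0],[0,0,0,0,0],[0,0,0,0,0]]]' 55
python3 -m inch '[[[0,0,0,0,0],[0,0,0,0,0],[0,0,-0.5,0,0],[0,0,-1,0,0],[0,0,-1,0,0]]]' 55
python3 -m inch '[[[0,0,-2,0,0],[0,0,-3,0,0],[0,0,-2,0,0],[0,0,0,0,0],[0,0,0,0,0]]]' 55
python3 - <<'E'
from h import *
st()
for n in('scene','top'):
  d=snap(n,n+'6.png'); im=d['img']; print([np.round(q['at'],1) for q in r.spot_point('mallet',n)[:4]])
  if n=='scene': cv2.imwrite('pics/c8.png',cv2.resize(im[120:240,270:390],None,fx=4.5,fy=4.5,interpolation=cv2.INTER_CUBIC)[:,:,::-1])
E
```

```text
position: [574.2, 281.2, -11.6]
contact_force: [-0.6, 0.2, 0.2]
t: 16.65
position: [574.5, 281.3, -10.4]
ee_rot: [-0.144, 3.138, 0.0]
contact_force: [0.4, -4.6, 3.1]
opening: 0.236
finger_force: 2.0
t: 17.15
position: [574.2, 281.3, 14.7]
ee_rot: [0.144, -3.138, 0.0]
contact_force: [-0.2, -0.8, -3.5]
opening: 0.203
finger_force: 55.0
t: 17.65
position: [574.2, 281.3, 84.3]
ee_rot: [-0.144, 3.138, 0.0]
contact_force: [-0.7, 0.2, -4.4]
opening: 0.21
finger_force: 55.0
 t 17.65 p [574.2 281.3  84.3] a -174.75 jig -382.2 101.9 F [-0.7  0.2 -4.4] open 0.21 ff 55.0
[array([710.5, 344.5,  14.8]), array([620.4, 285.8, 110.7]), array([583.6, 507.1,  20.8]), array([290.5, 397.5,  19.7])]
[array([586.2, 507.8,  17.9])]
```

View pics/c8.png

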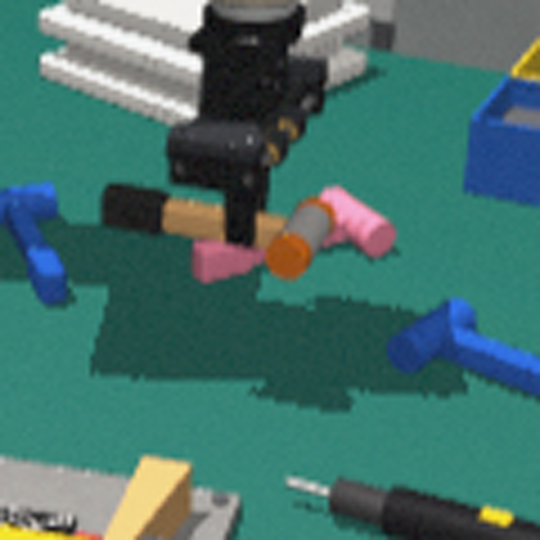

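The mallet is gripped and hangs level, with its head at about (300,235). I'll carry it to behind the wedge butt.

```bash
python3 -m inch '[[[0,0,0,-5.9,0],[1.03,-4.18,0,0,0],[1.03,-4.18,0,0,0],[1.03,-4.18,0,0,0],[1.03,-4.18,0,0,0]]]' |grep -E 'pos|contact'
python3 -m inch '[[[0,0,2,0,0],[0,0,2.5,0,0],[0,0,1.5,0,0],[0,0,0.7,0,0],[0,0,0,0,0]]]' |grep -E 'pos|contact|open'
python3 - <<'E'
from h import *
toj(-215,60.5,12)
d=snap('scene','s7.png'); im=d['img']
print([(np.round(q['at'],1),((np.array(q['at'])[:2]-O)@X).round(1),((np.array(q['at'])[:2]-O)@Y).round(1)) for l in('mallet','wedge_butt') for q in r.spot_point(l,'scene')[:4]])
cv2.imwrite('pics/c9.png',cv2.resize(im[160:290,215:355],None,fx=4.5,fy=4.5,interpolation=cv2.INTER_CUBIC)[:,:,::-1])
E
```

```text
position: [565.7, 107.8, 83.5]
contact_force: [1.1, -1.1, -3.0]
position: [565.8, 109.3, 16.1]
contact_force: [0.3, -0.5, -4.1]
opening: 0.209
 t 18.85 p [565.8 109.3  16.1] a -168.85 jig -215.1 60.5 F [ 0.3 -0.5 -4.1] open 0.209 ff 55.0
cm [-0.   -0.02  0.41]
[(array([710.5, 342.6,  16.4]), np.float64(-416.1), np.float64(247.4)), (array([582.5, 507.4,  17.7]), np.float64(-602.4), np.float64(153.7)), (array([292.8, 400.4,  17.4]), np.float64(-553.4), np.float64(-151.2)), (array([610.9, 118.9,  39.7]), np.float64(-215.8), np.float64(106.6)), (array([619.5,  42.3,  32.7]), np.float64(-139.0), np.float64(100.2))]
```

View pics/c9.png

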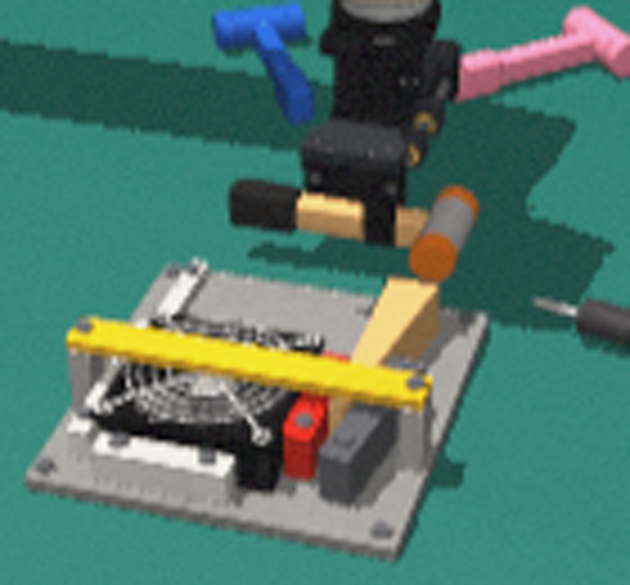

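```bash
python3 -m inch '[[[0,-1.0,0.4,0,0],[0,-1.0,0,0,0],[0,-1.0,0,0,0],[0,-1.0,0,0,0],[0,-1,0,0,0]]]' |grep -E 'pos|contact|open'
python3 -m inch '[[[0,2,0,0,0],[0,0,0,0,0],[0,-1.0,0,0,0],[0,-1.0,0,0,0],[0,-1,0,0,0]]]' |grep -E 'pos|contact|open'
python3 -m inch '[[[0,2,0,0,0],[0,0,0,0,0],[0,0,0,0,0],[0,0,0,0,0],[0,0,0,0,0]]]' |grep -E 'pos|contact|open'
python3 - <<'E'
from h import *
st()
for n in ('scene','top'):
  r.get_image(n)
  print([(l,np.round(q['at'],1),((np.array(q['at'])[:2]-O)@X).round(1),((np.array(q['at'])[:2]-O)@Y).round(1)) for l in('wedge_butt','fan') for q in r.spot_point(l,n)[:1]])
E
```

```text
position: [576.3, 59.2, 13.4]
contact_force: [-0.3, 0.7, -3.6]
opening: 0.209
position: [578.1, 49.1, 13.2]
contact_force: [-2.8, 6.5, -1.9]
opening: 0.205
position: [574.2, 69.5, 13.2]
contact_force: [-0.1, -0.4, -4.0]
opening: 0.209
 t 20.5 p [574.2  69.5  13.2] a -168.87 jig -174.4 61.1 F [-0.1 -0.4 -4. ] open 0.209 ff 55.0
[('wedge_butt', array([627.6,  19.4,  33.7]), np.float64(-115.0), np.float64(103.7)), ('fan', array([ 553.4, -114.4,   10.1]), np.float64(1.9), np.float64(5.1))]
[('fan', array([ 555.9, -115.5,   12.3]), np.float64(3.5), np.float64(7.4))]
```

```bash
python3 -m inch '[[[0,-1,0,0,0],[0,-1.0,0,0,0],[0,-1.0,0,0,0],[0,2,0,0,0],[0,0,0,0,0]]]' |grep -E 'pos|contact|open'
python3 -m inch '[[[0,-1,0,0,0],[0,-1.0,0,0,0],[0,-1.0,0,0,0],[0,0,0,0,0],[0,2,0,0,0]]]' |grep -E 'pos|contact|open'
python3 -m inch '[[[0,0,0,0,0],[0,-1,0,0,0],[0,-1.0,0,0,0],[0,-0.5,0,0,0],[0,0,0,0,0]]]' |grep -E 'pos|contact|open'
python3 - <<'E'
from h import *
st()
for n in ('scene','top'):
  r.get_image(n)
  print([(l,np.round(q['at'],1),((np.array(q['at'])[:2]-O)@X).round(1),((np.array(q['at'])[:2]-O)@Y).round(1)) for l in('wedge_butt','fan','jaw') for q in r.spot_point(l,n)[:1]])
E
```

```text
position: [575.8, 60.4, 13.2]
contact_force: [0.4, 0.1, -3.8]
opening: 0.207
position: [578.8, 47.6, 13.2]
contact_force: [0.4, 0.4, -4.4]
opening: 0.206
position: [582.5, 24.5, 13.2]
contact_force: [-1.5, 2.3, -3.7]
opening: 0.207
 t 22.3 p [582.5  24.5  13.2] a -168.92 jig -128.7 60.5 F [-1.5  2.3 -3.7] open 0.207 ff 55.0
[('wedge_butt', array([626.3,  -4.4,  33.6]), np.float64(-91.9), np.float64(97.9)), ('fan', array([ 550.7, -114.5,    7.6]), np.float64(1.5), np.float64(2.5)), ('jaw', array([649.4, -98. ,  31.6]), np.float64(4.4), np.float64(102.5))]
[('fan', array([ 555.5, -115.1,   14.8]), np.float64(3.0), np.float64(7.0)), ('jaw', array([788.8, 105.1,   4.9]), np.float64(-168.0), np.float64(278.4))]
```

```bash
python3 -m inch '[[[0,2,0,0,0],[0,0,0,0,0],[0,-1,0,0,0],[0,-1.0,0,0,0],[0,-0.3,0,0,0]]]' |grep -E 'pos|contact'
python3 -m inch '[[[0,2,0,0,0],[0,0,0,0,0],[0,-1,0,0,0],[0,-1.0,0,0,0],[0,-0.3,0,0,0]]]' |grep -E 'pos|contact'
python3 -c "from h import *;st()"
```

```text
position: [583.0, 21.8, 13.2]
contact_force: [-3.6, 10.5, 0.5]
position: [583.4, 18.8, 13.1]
contact_force: [-7.2, 20.2, 2.8]
 t 23.7 p [583.4  18.8  13.1] a -168.92 jig -123.0 60.3 F [-7.2 20.2  2.8] open 0.206 ff 55.1
```

```bash
python3 -m inch '[[[0,2,0,0,0],[0,0,0,0,0],[0,-1,0,0,0],[0,-1.0,0,0,0],[0,-0.1,0,0,0]]]' |grep -E 'pos|contact'
python3 -c "from h import *;st()"
python3 -m inch '[[[0,2,0,0,0],[0,0,0,0,0],[0,-1,0,0,0],[0,-1.0,0,0,0],[0,-0.1,0,0,0]]]' |grep -E 'pos|contact'
python3 -c "from h import *;st()"
```

```text
position: [583.5, 18.7, 13.1]
contact_force: [-3.6, 18.9, -0.6]
 t 24.2 p [583.5  18.7  13.1] a -168.91 jig -122.8 60.3 F [-3.6 18.9 -0.6] open 0.206 ff 55.1
position: [583.4, 18.2, 13.1]
contact_force: [-5.0, 24.7, 0.8]
 t 24.7 p [583.4  18.2  13.1] a -168.9 jig -122.4 60.1 F [-5.  24.7  0.8] open 0.206 ff 55.3
```

```bash
python3 -m inch '[[[0,2,0,0,0],[0,0,0,0,0],[0,-1,0,0,0],[0,-1.0,0,0,0],[0,-0.15,0,0,0]]]' |grep -E 'pos|contact'
python3 -c "from h import *;st()"
python3 -m inch '[[[0,2,0,0,0],[0,3,0,0,0],[0,3,0,0,0],[0,2,-3,0,0],[0,0,-4,0,0]]]' |grep -E 'pos|contact'
python3 - <<'E'
from h import *
st()
for n in ('scene','top'):
 for k in range(2):
  r.get_image(n)
  print(n,[(l,np.round(q['at'],1).tolist(),((np.array(q['at'])[:2]-O)@X).round(1),((np.array(q['at'])[:2]-O)@Y).round(1),round(q['conf'],2)) for l in('wedge_butt','fan','jaw','mallet') for q in r.spot_point(l,n)[:(4 if l=='mallet' else 1)]])
E
```

```text
position: [582.9, 17.4, 13.0]
contact_force: [-7.1, 34.6, 3.6]
 t 25.2 p [582.9  17.4  13. ] a -168.9 jig -121.7 59.5 F [-7.1 34.6  3.6] open 0.21 ff 55.7
position: [564.3, 114.9, 82.5]
contact_force: [0.4, -0.8, -3.8]
 t 25.7 p [564.3 114.9  82.5] a -168.8 jig -220.9 60.1 F [ 0.4 -0.8 -3.8] open 0.207 ff 54.9
scene [('wedge_butt', [628.7, -11.4, 35.6], np.float64(-84.6), np.float64(98.9), 0.51), ('fan', [549.7, -116.5, 9.1], np.float64(3.3), np.float64(1.1), 0.75), ('jaw', [606.7, -102.4, 9.9], np.float64(0.4), np.float64(59.7), 0.65), ('mallet', [611.9, 125.9, 109.9], np.float64(-222.5), np.float64(108.9), 0.8), ('mallet', [712.3, 343.7, 14.4], np.float64(-416.8), np.float64(249.4), 0.79), ('mallet', [290.8, 401.5, 18.3], np.float64(-554.9), np.float64(-152.9), 0.74), ('mallet', [583.0, 509.0, 18.0], np.float64(-603.9), np.float64(154.5), 0.71)]
scene [('wedge_butt', [628.7, -9.4, 31.2], np.float64(-86.5), np.float64(99.3), 0.78), ('fan', [552.7, -115.2, 5.9], np.float64(2.6), np.float64(4.3), 0.61), ('jaw', [608.0, -102.2, 12.3], np.float64(0.5), np.float64(61.0), 0.65), ('mallet'
[... 531 characters left out ...]
5), ('mallet', [552.4, -116.9, 0.1], np.float64(4.2), np.float64(3.7), 0.66), ('mallet', [712.2, 348.9, 17.9], np.float64(-421.9), np.float64(250.3), 0.6), ('mallet', [590.4, 506.6, 17.4], np.float64(-600.1), np.float64(161.3), 0.58)]
top [('wedge_butt', [628.4, -7.2, 34.0], np.float64(-88.8), np.float64(99.4), 0.68), ('fan', [555.8, -115.5, 11.3], np.float64(3.5), np.float64(7.3), 0.85), ('jaw', [610.4, -106.2, 15.3], np.float64(4.9), np.float64(62.6), 0.47), ('mallet', [714.5, 347.4, 17.1], np.float64(-420.0), np.float64(252.3), 0.94), ('mallet', [587.7, 507.4, 14.3], np.float64(-601.4), np.float64(158.8), 0.63), ('mallet', [789.6, 105.1, 3.4], np.float64(-167.8), np.float64(279.2), 0.63)]
```

```bash
python3 -m inch '[[[0,0,0,5.9,0],[-0.63,4.12,0,0,0],[-0.63,4.12,0,0,0],[-0.63,4.12,0,0,0],[-0.63,4.12,0,0,0]]]' |grep -E 'pos|contact'
python3 -m inch '[[[0,0,2,0,0],[0,0,3,0,0],[0,0,2,0,0],[0,0,1,0,0],[0,0,0.5,0,0]]]' |grep -E 'pos|contact'
python3 -m inch '[[[0,0,0.3,0,0],[0,0,0.2,0,0],[0,0,0.15,0,0],[0,0,0,0,0],[0,0,0,0,0]]]' |grep -E 'pos|contact'
python3 -c "from h import *;st()"
```

```text
position: [575.2, 282.7, 83.3]
contact_force: [0.3, 0.4, -4.3]
position: [575.1, 281.0, -2.5]
contact_force: [-0.0, -0.5, -4.2]
position: [575.4, 281.2, -7.9]
contact_force: [-1.0, -0.7, -4.6]
 t 28.2 p [575.4 281.2  -7.9] a -174.75 jig -381.9 103.1 F [-1.  -0.7 -4.6] open 0.208 ff 54.9
```

```bash
python3 -m inch '[[[0,0,0.1,0,0],[0,0,0.1,0,0],[0,0,0.1,0,0],[0,0,0,0,0],[0,0,0,0,0]]]' |grep -E 'pos|contact'
```

```text
position: [575.4, 281.2, -10.4]
contact_force: [-3.2, -1.6, 5.4]
```

```bash
python3 -m inch '[[[0,0,0,0,0.25],[0,0,0,0,0.35],[0,0,0,0,0.5],[0,0,0,0,0.6],[0,0,0,0,0.6]]]' |grep -E 'pos|contact|open'
python3 -m inch '[[[0,0,-0.5,0,0.6],[0,0,-2,0,0.6],[0,0,-4,0,0.6],[0,0,-4,0,0.6],[0,0,-4,0,0.6]]]' |grep -E 'pos|contact|open'
python3 -m inch '[[[3,3,-2,0,0.6],[3,3,0,0,0.6],[3,3,0,0,0.6],[3,3,0,0,0.6],[0,0,0,0,0.6]]]' |grep -E 'pos|contact|open'
python3 - <<'E'
from h import *
st()
for n in ('scene','top'):
  d=snap(n,n+'9.png')
  print(n,[(l,np.round(q['at'],1).tolist(),((np.array(q['at'])[:2]-O)@X).round(1),((np.array(q['at'])[:2]-O)@Y).round(1)) for l in('wedge_butt','fan','jaw','mallet') for q in r.spot_point(l,n)[:(4 if l=='mallet' else 1)]])
# wedge butt edge in top image, compared with the start
for f in('top0','top9'):
  im=cv2.imread('pics/'+f+'.png'); hsv=cv2.cvtColor(im,cv2.COLOR_BGR2HSV); 
  for nm,lo,hi,b in(('wedge',(14,60,120),(28,180,255),(270,172,330,200)),('jaw',(0,170,100),(6,255,255),(310,180,360,210)),('head',(0,150,120),(20,255,255),(178,165,215,190))):
    m=cv2.inRange(hsv,lo,hi)[b[1]:b[3],b[0]:b[2]]; p=cv2.findNonZero(m)
    if p is None: print(f,nm,None); continue
    p=p[:,0]+np.array(b[:2]); print(f,nm,p.min(0),p.max(0),p.mean(0).round(2),len(p))
    if nm=='wedge':
      q=[(ray(d,u,v,52)[:2]-O) for u,v in p]; print('butt jig x',np.percentile([w@X for w in q],[0,2]).round(1))
E
```

```text
position: [575.3, 281.1, -11.3]
contact_force: [0.7, 1.2, 0.5]
opening: 0.531
position: [575.0, 281.0, 135.6]
contact_force: [0.5, 0.2, 0.3]
opening: 0.599
position: [441.3, 392.1, 154.4]
contact_force: [-0.0, -1.0, -0.6]
opening: 0.601
 t 30.2 p [441.3 392.1 154.4] a -174.53 jig -516.6 -7.1 F [-0.  -1.  -0.6] open 0.601 ff 0.0
scene [('wedge_butt', [626.7, -11.8, 31.2], np.float64(-84.6), np.float64(96.8)), ('fan', [552.0, -114.7, 8.8], np.float64(1.9), np.float64(3.7)), ('jaw', [610.0, -104.3, 7.5], np.float64(2.9), np.float64(62.6)), ('mallet', [621.6, 287.6, 15.6], np.float64(-379.3), np.float64(149.6)), ('mallet', [711.2, 346.5, 14.7], np.float64(-419.8), np.float64(248.9)), ('mallet', [584.8, 509.1, 20.8], np.float64(-603.7), np.float64(156.3)), ('mallet', [292.1, 399.9, 16.5], np.float64(-553.0), np.float64(-152.0))]
top [('wedge_butt', [631.1, -10.7, 33.0], np.float64(-84.8), np.float64(101.4)), ('fan', [553.2, -115.6, 12.9], np.float64(3.1), np.float64(4.7)), ('jaw', [604.6, -103.9, 12.6], np.float64(1.5), np.float64(57.4)), ('mallet', [617.3, 285.4, 16.1], np.float64(-377.9), np.float64(145.0)), ('mallet', [715.2, 348.3, 15.3], np.float64(-420.8), np.float64(253.2)), ('mallet', [554.6, -115.5, 12.8], np.float64(3.2), np.float64(6.1)), ('mallet', [586.1, 507.8, 16.9], np.float64(-602.1), np.float64(157.3))]
top0 wedge [282 172] [329 195] [302.04 187.4 ] 551
butt jig x [-140.6 -138.4]
top0 jaw [318 189] [350 199] [333.12 194.41] 147
top0 head [181 173] [210 189] [196.86 178.78] 118
top9 wedge [302 172] [329 196] [314.04 187.74] 342
butt jig x [-86.9 -85.7]
top9 jaw [318 192] [350 199] [333.16 195.8 ] 115
top9 head [180 172] [209 187] [195.54 178.26] 121
```

```bash
python3 -c "from cell import r;print(r.hand_in())"
```

```text
the job is handed in; nothing more can be done
None
```

The job is handed in at about 30 s: the fan measures home against the stop, the wedge stopped advancing at about jig x −85 with the jaw clamped, and the mallet is back flat at its start place; on my first approach the fingertips slid over the fan's guard with about 10 N, because they sit roughly 31 mm higher than the stated tool frame gives, but the fan did not visibly move.

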